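# Wind the clay oven's timer and start it

## Task

Start the clay oven for 50 minutes: wind the grey timer dial clockwise past the red 60-minute mark until you feel it come firmly up against its springy end stop, without forcing it, and then turn it back down to the green 50-minute mark. Once it is set, press the blue start button fully in and let go, and leave the other things on the bench where they are.

Things in the scene. Friction and masses are not known exactly. Their poses are not given: they have to be found in the camera images.
- timer_box: Yellow steel timer box with a grey top panel, 150 mm (its x) by 260 mm (its y), 60 mm tall, fixed to the bench; origin at the centre of its underside, z up. The dial's axis is upright, at x 0, y +60 mm in its frame; the start button at x 0, y -85 mm. Round the dial is a black plate, 116 mm across, 2 mm thick, with a tick every 5 minutes (white, longer every 10; 0 points to the box's -x side); the 60 tick is red, the 50 tick green.
- dial_grip (a point): Centre of the grey dial's grip bar, on the dial's upright axis, 89 mm above the bench. The bar is 48 mm long, 14 mm thick and 32 mm tall (it spans 71 to 103 mm above the bench) and stands on a round skirt 64 mm across. The bar runs along this point's x axis; an orange line on the -x half is the pointer. The bar is to be pinched across its thickness from above.
- dial (a joint): Where the dial points, rad, clockwise from above: 0 at the 0 mark, 0.0873 rad a minute, so 4.363 at the green 50 mark and 5.236 at the red 60 mark. It starts somewhere between 38 and 52 minutes, stays where it is left and turns against a light friction of about 0.05 N m. Past the red mark, somewhere between 61.5 and 66.5 minutes (this differs each time and is not given), it meets the springy end stop.
- stop_spring (a joint): How far the dial has pushed the end stop's spring, rad; 0 until the dial meets it. The spring takes 5 N m per rad, over and above the dial's friction. Firmly up against it is at least 0.06 rad (0.3 N m) for 0.2 s; beyond 0.16 rad (0.8 N m) the timer is broken. Aim for 0.4 to 0.6 N m of twist. The spring pushes the dial back a little when let go.
- start_top (a point): Centre of the top face of the round blue push button, 28 mm across, on a black housing beside the dial; z up.
- start (a joint): Travel of the start button, m: 0 up, 0.006 fully in, which takes 5 N; it springs back up when let go. It counts as pressed from 0.0045 on.
- spray_can_mid (a point): Blue and yellow spray can, 66 mm across, 190 mm tall, standing; point at its centre. Bystander.
- tape_roll_mid (a point): Roll of paper tape lying flat, 100 mm across, 25 mm tall; point at its centre. Bystander.
- scraper: Clay scraper (spatula) lying flat; its x axis runs along the tool. Bystander.
- clay_billet_center (a point): Brown clay billet, a lying cylinder 60 mm across, 140 mm long; point at its centre. Bystander.
- profile_mid (a point): Standing aluminium H-profile offcut, 30 x 60 x 120 mm; point at its centre. Bystander.
- sanding_mid (a point): Cork sanding block 120 x 65 x 35 mm; point at its centre. Bystander.

How it is judged:
On the way, in this order (a step that is already met when the one before it is completed fails the run):
1. the dial is past the red 60 mark and firmly up against its end stop (spring pushed at least 0.06 rad) (value of joint dial above 5.23599 rad and value of joint stop_spring above 0.06 rad), for 0.2 s.
2. the dial is turned back to 50 minutes, within one minute (value of joint dial between 4.27606 and 4.45059 rad), for 0.3 s.
3. the start button is pressed in with the dial at 50 minutes (all of step 2 and value of joint start above 0.0045 m), for 0.05 s.
At the end, for the whole second after the job is handed in: The dial stands at 50 minutes within one minute (0.087 rad) and the start button is up again (all of step 2 and value of joint start below 0.001 m); the robot touches nothing.
It fails at once if the end stop is forced: its spring pushed beyond 0.16 rad (0.8 N m) (value of joint stop_spring above 0.16 rad).
It fails at once if a bystander is shifted by more than 30 mm (distance of any of spray_can_mid, tape_roll_mid, scraper, clay_billet_center, profile_mid, sanding_mid from where it was at the start of the episode above 0.03 m).
It also fails if it takes over 54 s, if anything falls off the work surface, if the arm or the gripper's body presses on something with over 40 N, if the wrist force passes 120 N, or if a joint passes its speed limit or range.

## Robot

A 6-joint arm with a two-finger parallel gripper is mounted at the origin on the work surface. World frame = base frame: x ahead of the robot, y to its left, z up, the work surface at z = 0. Lengths are in m, angles in rad, forces in N, time in s.
With the tool pointing down it reaches from about 0.325 to 0.775 m from the base axis. Payload 5.5 kg.
Tool frame: the origin (TCP) lies midway between the tips of the shut fingers; the grasp point (between the pads) lies env.hold_point_z behind it (env.hold_point_z is the distance from the TCP to the grasp point, in m); y points along the fingers, x is the direction in which the jaws open and shut, and the axes are right-handed (so a half turn about y gives the same grasp; the last joint's range is limited). The gripper opens to 85 mm and grips with 20 to 120 N. Pads are 22 mm wide; open, the fingers measure 114 mm over their backs; the gripper's body (76 mm by 85 mm) begins 54 mm behind the grasp point. The pads swing forward as they close: fully open they stand 13 mm farther back than shut.
Start: joints at [1.127, 0.091, 1.231, -0, 1.82, -0.057], TCP at [0.226, 0.556, 0.231] pointing down, gripper open.
Joint ranges: [-2.87, 2.87], [-0.86, 2.18], [0.17, 2.46], [-1.51, 4.65], [0.06, 2.69], [-2.65, 2.65]. Speed limits (rad/s): [2.57, 2.57, 3.01, 3.14, 3.14, 3.14].

## Interface

Orientations are given as a rotation vector (axis times angle).
In Python, from cell import env gives the robot as it stands.
- The arm moves only by the tool jog_arm, never from a script. Its argument "motion" is a list of rows, each an object with "twist": the turn, a rotation vector about the tool's x, y, z scaled (see below), a list of three; "travel": the shift along the tool's x, y, z scaled (see below), a list of three; "hand": the closure, from 0 (fully open) to 1 (shut). A call has 1 to 10 rows; each row is the pose to reach, as a shift and turn from the pose commanded when the call began, along the tool's axes at that moment; what a row does not reach only later rows make up. The controller multiplies each number of a shift by 800 mm and each number of a turn by 2 rad. A row lasts 1/12 s, in which the tool goes at most 41.7 mm and 7.16 degrees, less where a joint would pass 70% of its speed; a pose out of reach is approached as far as the arm can. A call with a number of a shift or a turn outside -1 to 1 is refused whole. A call with a gripper value outside its range is refused whole. The fingers move at their own pace and stop on an object; "newtons" is the grip in N (left out, the last holds). Time passes only in rows, so rows that repeat a pose let the fingers close. It gives the time, the measured TCP pose, the force and the opening at its end, in the units of the state.
- env.get_state(): the state, without advancing time (a new reading comes with each control period).
- env.camera(name): name is "scene" or "top"; returns (picture, depth): 480x640x3 uint8, red, green, blue; 480x640 float32, m along the optical axis (not along the pixel's ray), 0 where there is no reading.
- env.camera_model(name): a dict with "fx", "fy", "cx", "cy" (pixels), "rvec" (rotation vector, rad) and "tvec" (3), from world to camera coordinates, as OpenCV has them. Camera axes: x right, y down, z forward; pixel columns grow to the right and rows downward; lengths in m; the calibration is good to about 2 mm. A picture is of the moment at which its call begins. camera_model takes no time and is no camera call.
- env.close_job(): hands the job in, once; it reports no verdict.
The state is a dict: "time": time; "joint_positions": joint angles; "dq": joint speeds; "effort": joint torques, N m; "ee_pos": TCP position; "tool_rot": TCP orientation; "contact_force": force on the tool from outside, world axes, zero at the start; "moment": the same for the moment, N m; "gripper_width": opening from 0.0 (shut) to 1.0 (fully open).
Only numpy, scipy, OpenCV 4.12 (cv2) and the standard library are available. Lean on these libraries where they do the work, as an engineer would, in place of code of your own. Each camera call takes 0.05 s, during which the arm holds its last target. There are 200 camera calls.

## Working session

There is one attempt and no reset: what is moved stays moved. The work goes in short steps, Python scripts to look and compute and a tool call to move; the robot and the scene stay as the last step left them, time stands still between calls to the robot, and variables do not carry over. Pictures are saved under pics/ and viewed, about 8 in all and at most 12, crops included, and the job is handed in when it is done.

Besides the shell and the picture viewer there is one more tool, called after "Request:" as name(argument=value, ...) on one line, values as JSON. jog_arm: Moves the arm, as the interface text tells. Shifts and turns lie within -1 to 1; 1 stands for 800 mm of shift or 2 rad of turn. Its arguments: {"type":"object","properties":{"motion":{"type":"array"},"newtons":{"type":"number"}},"required":["motion"]}

```bash
mkdir -p pics; ls
python3 - <<'E'
from cell import env
import cv2
print(env.get_state(), env.hold_point_z)
for n in("scene","top"):
    im,d=env.camera(n); cv2.imwrite(f"pics/{n}0.png",im[:,:,::-1]); m=env.camera_model(n); print(n,m)
    import numpy as np; np.savez(f"/tmp/{n}0.npz",im=im,d=d)
E
```

```text
pics
{'time': 0.0, 'joint_positions': array([ 1.12727671e+00,  9.18641278e-02,  1.23189482e+00,  1.21828627e-05,
        1.81983374e+00, -5.66828018e-02]), 'dq': array([-0.00082037,  0.00122138,  0.00020186,  0.00067381,  0.00334654,
       -0.00058541]), 'effort': array([ 2.40320536e-03, -4.58733237e+01, -4.18028104e+01,  1.49034795e-04,
        1.16564656e-02, -3.67124221e-05]), 'ee_pos': array([0.22621748, 0.55540082, 0.2301427 ]), 'tool_rot': array([-1.36876647, -0.91841552,  0.92126119]), 'contact_force': array([-0.23722125, -0.09692082,  0.27616285]), 'moment': array([ 0.02327922,  0.0349006 , -0.00183591]), 'gripper_width': 1.0027166658048452} 0.0187
scene {'fx': 547.914282381312, 'fy': 547.914282381312, 'cx': 319.34240097411674, 'cy': 244.91979278322185, 'rvec': array([ 1.88153421,  1.98817267, -0.53576999]), 'tvec': array([ 0.01896076, -0.47536337,  1.88140338])}
top {'fx': 449.34705647448413, 'fy': 449.34705647448413, 'cx': 320.426423469901, 'cy': 239.11127376235996, 'rvec': array([ 2.18037023, -2.18141664,  0.10314058]), 'tvec': array([-0.01326201,  0.577816  ,  1.42980711])}
```

View pics/top0.png

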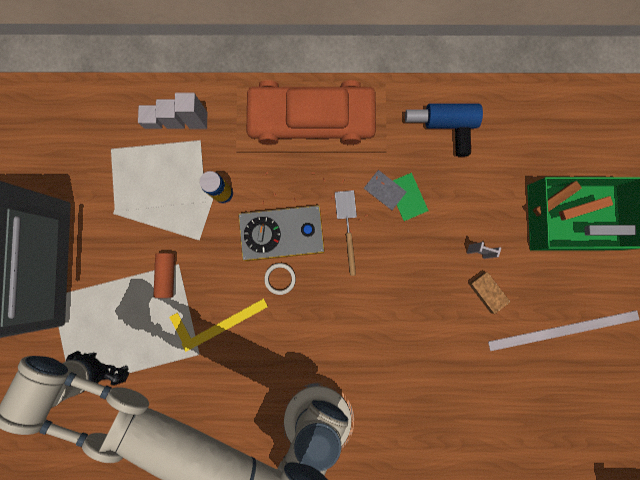

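View pics/scene0.png

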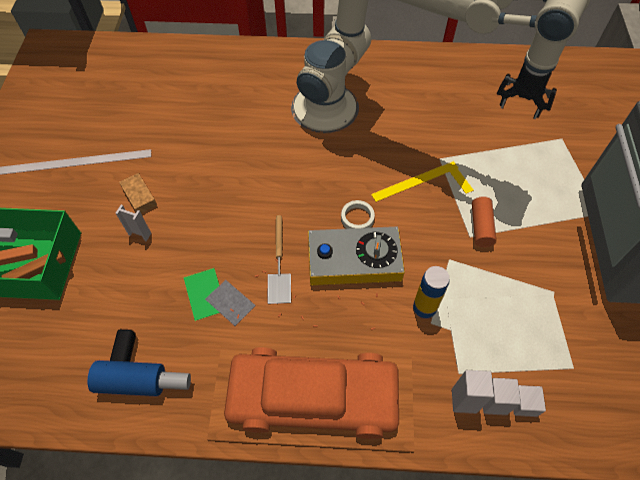

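The top view shows the timer box at about (282,232), with the dial at (262,234), the button at (308,229) and the can at (215,187). The scene view shows the dial at (377,249) and the button at (325,250). Next I measure them.

```bash
cat > h.py <<'E'
import numpy as np, cv2
from scipy.spatial.transform import Rotation as R
from cell import env
def ray(n,uv,z):
    m=env.camera_model(n); Rm=R.from_rotvec(m["rvec"]).as_matrix(); c=-Rm.T@m["tvec"]
    uv=np.atleast_2d(uv).astype(float)
    d=np.c_[(uv[:,0]-m["cx"])/m["fx"],(uv[:,1]-m["cy"])/m["fy"],np.ones(len(uv))]@Rm
    return c+d*((z-c[2])/d[:,2])[:,None]
def masks(im):
    h=cv2.cvtColor(im,cv2.COLOR_RGB2HSV); H,S,V=[h[...,i].astype(int) for i in range(3)]
    return dict(blue=(H>100)&(H<125)&(S>150)&(V>60),green=(H>45)&(H<80)&(S>100)&(V>60),
      red=((H<6)|(H>174))&(S>130)&(V>70),orange=(H>=7)&(H<20)&(S>130)&(V>120))
def blobs(im,x0,x1,y0,y1,keys=None,amin=2):
    for k,m in masks(im).items():
        n,l,s,c=cv2.connectedComponentsWithStats(m[y0:y1,x0:x1].astype(np.uint8))
        for i in range(1,n):
            if s[i,4]>=amin: yield k,s[i,4],c[i]+[x0,y0]
E
python3 - <<'E'
from h import *
ROI={"top":(235,330,200,265),"scene":(305,408,225,290)}
for n,r in ROI.items():
    im=np.load(f"/tmp/{n}0.npz")["im"]
    for k,a,c in blobs(im,*r):
        z={"blue":.08,"orange":.103}.get(k,.062); print(n,k,a,c.round(1),ray(n,c,z)[0].round(4))
d=np.load("/tmp/top0.npz")
m=env.camera_model("top"); Rm=R.from_rotvec(m["rvec"]).as_matrix(); cc=-Rm.T@m["tvec"]
print("cam",cc)
u,v=np.meshgrid(np.arange(640),np.arange(480)); D=d["d"]
P=(np.stack([(u-m["cx"])/m["fx"]*D,(v-m["cy"])/m["fy"]*D,D],-1)-m["tvec"])@Rm
print("heights dial",P[226:242:2,254:272:2,2].round(3)); print("btn",P[224:236:2,302:316:2,2].round(3))
# box top
H=P[...,2]; top=((H>.05)&(H<.07)); top[:, :230]=0; top[:,335:]=0; top[:195]=0; top[270:]=0
ys,xs=np.nonzero(top); rect=cv2.minAreaRect(P[ys,xs,:2].astype(np.float32)); print(rect)
s=env.get_state(); print(R.from_rotvec(s["tool_rot"]).as_matrix().round(3))
a=np.load("/tmp/top0.npz")["im"][205:265,235:330,::-1]; a=cv2.resize(a,None,fx=8,fy=8,interpolation=cv2.INTER_CUBIC)[:, :420]
b=np.load("/tmp/scene0.npz")["im"][222:292,340:408,::-1]; b=cv2.resize(b,None,fx=5.5,fy=5.5,interpolation=cv2.INTER_CUBIC)
out=np.zeros((480,800,3),np.uint8); out[:480,:420]=a; out[:b.shape[0],422:422+b.shape[1]]=b[:,:378]; cv2.imwrite("pics/z1.png",out)
E
```

```text
top blue 65 [307.2 229. ] [0.6049 0.0281 0.08  ]
top green 15 [275.3 227.6] [0.6111 0.1294 0.062 ]
top red 12 [275.6 240.3] [0.5708 0.1281 0.062 ]
top orange 2062 [284.5 231. ] [0.5961 0.0973 0.103 ]
top orange 9 [260.7 229.3] [0.6012 0.1703 0.103 ]
scene blue 80 [324.4 248.4] [0.6046 0.0296 0.08  ]
scene green 17 [360.4 254.9] [0.6099 0.13   0.062 ]
scene red 16 [360.8 242.2] [0.5691 0.1301 0.062 ]
scene orange 443 [313.1 248.2] [ 6.186e-01 -4.000e-04  1.030e-01]
scene orange 562 [397.5 257.2] [0.634  0.2273 0.103 ]
scene orange 10 [377.  245.5] [0.6009 0.1723 0.103 ]
scene orange 2 [375.  256.5] [0.6352 0.1671 0.103 ]
scene orange 2 [355.5 274. ] [0.6907 0.1161 0.103 ]
cam [ 0.45197834 -0.00199091  1.4744854 ]
heights dial [[0.057 0.065 0.073 1.474 0.097 0.074 0.076 0.054 0.067]
 [0.072 0.072 0.066 0.1   0.099 0.084 0.072 0.073 0.059]
 [0.077 0.075 0.067 0.104 0.1   0.082 0.069 0.069 0.072]
 [0.073 0.066 0.07  0.102 0.102 0.068 0.068 0.062 0.072]
 [0.074 0.07  0.098 0.101 0.103 0.072 0.073 0.073 0.074]
 [0.072 0.065 0.103 0.097 0.102 0.07  0.074 0.066 0.071]
 [0.07  0.071 0.099 0.1   0.096 0.075 0.065 0.069 0.069]
 [0.072 0.073 0.102 0.105 0.09  0.069 0.07  0.072 0.062]]
btn [[0.062 0.072 0.071 0.072 0.067 0.063 0.058]
 [0.069 0.066 0.08  0.079 0.086 0.069 0.064]
 [0.074 0.085 0.079 0.083 0.086 0.076 0.075]
 [0.07  0.084 0.081 0.085 0.082 0.069 0.069]
 [0.07  0.078 0.084 0.085 0.081 0.073 0.069]
 [0.057 0.072 0.074 1.474 0.076 0.068 0.058]]
((0.5952099561691284, 0.11228805035352707), (0.1507495790719986, 0.26036083698272705), 5.8480963706970215)
[[ 0.377 -0.001 -0.926]
 [ 0.926 -0.002  0.377]
 [-0.002 -1.     0.   ]]
```

View pics/z1.png

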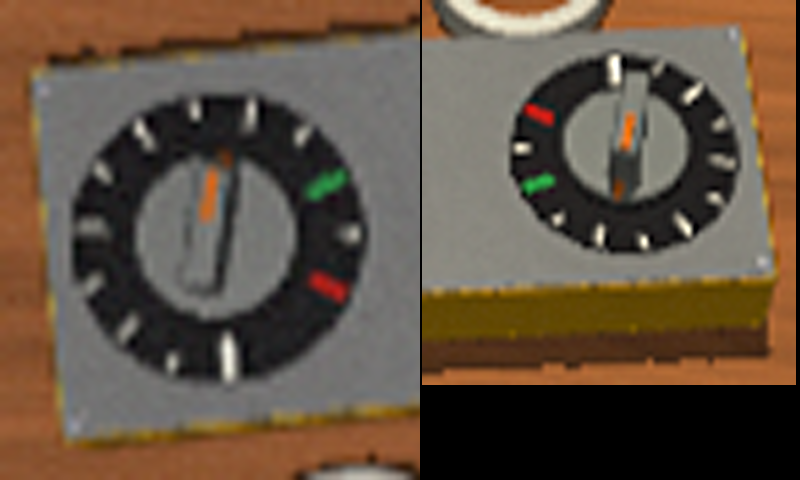

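The crop shows the pointer (orange, (210,195)) at about 38.7 min. The green tick is at (325,185), red at (328,288) and 0 at (228,355). The three estimates agree: dial axis at (0.5896, 0.1727), box yaw 5.85°, tick radius 48 mm, button at (0.6048, 0.0285) with top z about 0.083. The bar runs along about -7°, so the jaw axis goes to 83°, and joint 6 will run from about -1.16 to 1.4, which is within range.

Request:
jog_arm(motion=[{"twist":[0,-0.13,0],"travel":[-0.272,0.0375,-0.601],"hand":0},{"twist":[0,-0.13,0],"travel":[-0.272,0.0375,-0.601],"hand":0},{"twist":[0,-0.13,0],"travel":[-0.272,0.0375,-0.601],"hand":0},{"twist":[0,-0.13,0],"travel":[-0.272,0.0375,-0.601],"hand":0},{"twist":[0,-0.13,0],"travel":[-0.272,0.0375,-0.601],"hand":0},{"twist":[0,-0.13,0],"travel":[-0.272,0.0375,-0.601],"hand":0},{"twist":[0,-0.13,0],"travel":[-0.272,0.0375,-0.601],"hand":0},{"twist":[0,-0.13,0],"travel":[-0.272,0.0375,-0.601],"hand":0},{"twist":[0,-0.13,0],"travel":[-0.272,0.0375,-0.601],"hand":0},{"twist":[0,-0.13,0],"travel":[-0.272,0.0375,-0.601],"hand":0}])

```text
time: 0.93
ee_pos: [0.5107, 0.2551, 0.2074]
tool_rot: [-1.266, -1.115, 1.116]
contact_force: [0.1, -0.3, 0.9]
gripper_width: 1.001
```

```bash
cat >> h.py <<'E'
def go(p,ang=None):
    s=env.get_state(); T=R.from_rotvec(s["tool_rot"]).as_matrix()
    a=np.degrees(np.arctan2(T[1,0],T[0,0]))
    print("t",round(s["time"],2),"pos",s["ee_pos"].round(4),"jaw",a.round(2),"q6",s["joint_positions"][5].round(3),"tilt",T[2].round(3),"F",s["contact_force"].round(1),"M",s["moment"].round(3),"w",round(s["gripper_width"],3))
    if p is not None: print("travel",(T.T@(np.array(p)-s["ee_pos"])/.8).round(4), "twist y",None if ang is None else (-np.radians(ang-a)/2).round(4))
E
python3 -c "
from h import *
go((.5896,.1727,.15),83)"
```

```text
t 0.93 pos [0.5107 0.2551 0.2074] jaw 82.74 q6 -1.04 tilt [-0.    -1.     0.001] F [ 0.1 -0.3  0.9] M [ 0.024 -0.007 -0.003] w 1.001
travel [-0.0897  0.0717 -0.1109] twist y -0.0023
```

Request:
jog_arm(motion=[{"twist":[0,0,0],"travel":[-0.09,0.03,-0.111],"hand":0},{"twist":[0,0,0],"travel":[-0.09,0.03,-0.111],"hand":0},{"twist":[0,0,0],"travel":[-0.09,0.03,-0.111],"hand":0},{"twist":[0,0,0],"travel":[-0.09,0.06,-0.111],"hand":0},{"twist":[0,0,0],"travel":[-0.09,0.072,-0.111],"hand":0},{"twist":[0,0,0],"travel":[-0.09,0.072,-0.111],"hand":0}])

```text
time: 1.43
ee_pos: [0.587, 0.1737, 0.1458]
tool_rot: [-1.263, -1.109, 1.12]
contact_force: [0.6, 0.3, -0.5]
gripper_width: 1.001
```

Run:
```python
from h import *
go((.5896,.1727,.079),83)
a=env.camera("scene")[0]; b=env.camera("top")[0]
o=np.hstack([cv2.resize(a[170:290,320:440],(400,400)),cv2.resize(b[180:300,205:325],(400,400))])
cv2.imwrite("pics/z2.png",o[:,:,::-1])
```

```text
t 1.43 pos [0.587  0.1737 0.1458] jaw 82.7 q6 -1.211 tilt [-0.002 -1.     0.007] F [ 0.6  0.3 -0.5] M [-0.012  0.054 -0.035] w 1.001
travel [-0.0007  0.0835 -0.004 ] twist y -0.0026
```

View pics/z2.png

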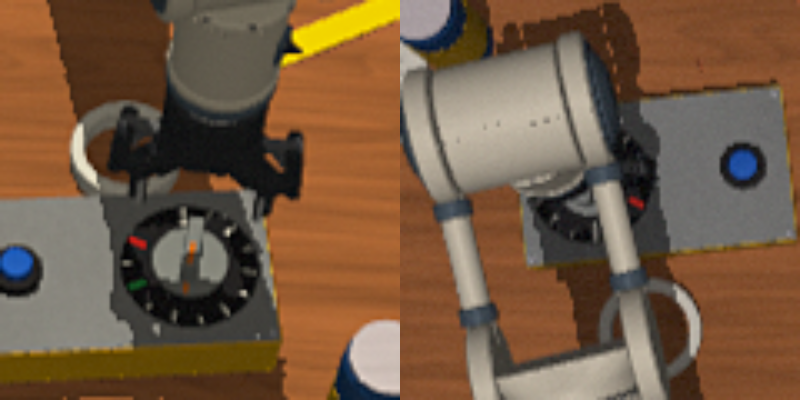

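The fingers straddle the bar in the scene view, with the pointer at (192,245) in the crop. The top view is blocked by the arm. Descending.

Request:
jog_arm(motion=[{"twist":[0,0,0],"travel":[0,0.03,0],"hand":0},{"twist":[0,0,0],"travel":[0,0.05,0],"hand":0},{"twist":[0,0,0],"travel":[0,0.05,0],"hand":0},{"twist":[0,0,0],"travel":[0,0.05,0],"hand":0}])

```text
time: 1.87
ee_pos: [0.5882, 0.1752, 0.111]
tool_rot: [-1.266, -1.116, 1.117]
contact_force: [0.6, -0.2, 0.2]
gripper_width: 1.0
```

Run:
```python
from h import *
go((.5896,.1727,.079),83)
```

```text
t 1.87 pos [0.5882 0.1752 0.111 ] jaw 82.83 q6 -1.212 tilt [ 0. -1.  0.] F [ 0.6 -0.2  0.2] M [-0.03  -0.035 -0.025] w 1.0
travel [-0.0029  0.04   -0.0021] twist y -0.0015
```

Request:
jog_arm(motion=[{"twist":[0,0,0],"travel":[-0.003,0.02,-0.002],"hand":0},{"twist":[0,0,0],"travel":[-0.003,0.04,-0.002],"hand":0},{"twist":[0,0,0],"travel":[-0.003,0.04,-0.002],"hand":0},{"twist":[0,0,0],"travel":[-0.003,0.04,-0.002],"hand":1},{"twist":[0,0,0],"travel":[-0.003,0.04,-0.002],"hand":1},{"twist":[0,0,0],"travel":[-0.003,0.04,-0.002],"hand":1},{"twist":[0,0,0],"travel":[-0.003,0.04,-0.002],"hand":1},{"twist":[0,0,0],"travel":[-0.003,0.04,-0.002],"hand":1},{"twist":[0,0,0],"travel":[-0.003,0.04,-0.002],"hand":1},{"twist":[0,0,0],"travel":[-0.003,0.04,-0.002],"hand":1}], newtons=30)

```text
time: 2.7
ee_pos: [0.5906, 0.1738, 0.0795]
tool_rot: [-1.264, -1.119, 1.112]
contact_force: [1.6, 7.2, 3.4]
gripper_width: 0.159
```

Run:
```python
from h import *
go((.5896,.1727,.079),83)
```

```text
t 2.7 pos [0.5906 0.1738 0.0795] jaw 82.8 q6 -1.216 tilt [ 0.004 -1.    -0.002] F [1.6 7.2 3.4] M [ 0.784 -0.044 -0.045] w 0.159
travel [-0.0015  0.0006  0.0011] twist y -0.0017
```

Opening is 13.5 mm, so the bar is held. The side force is 7 N in +y, so I shift 1.2 mm in +y and wind most of the way.

Request:
jog_arm(motion=[{"twist":[0,0.03,0],"travel":[0.0015,0,0],"hand":1},{"twist":[0,0.075,0],"travel":[0.0015,0,0],"hand":1},{"twist":[0,0.12,0],"travel":[0.0015,0,0],"hand":1},{"twist":[0,0.165,0],"travel":[0.0015,0,0],"hand":1},{"twist":[0,0.21,0],"travel":[0.0015,0,0],"hand":1},{"twist":[0,0.255,0],"travel":[0.0015,0,0],"hand":1},{"twist":[0,0.3,0],"travel":[0.0015,0,0],"hand":1},{"twist":[0,0.345,0],"travel":[0.0015,0,0],"hand":1},{"twist":[0,0.39,0],"travel":[0.0015,0,0],"hand":1},{"twist":[0,0.4,0],"travel":[0.0015,0,0],"hand":1}])

```text
time: 3.53
ee_pos: [0.5896, 0.1724, 0.0794]
tool_rot: [-1.513, -0.5, 0.502]
contact_force: [-4.8, -3.3, 5.6]
gripper_width: 0.156
```

Run:
```python
from h import *
go((.5896,.174,.079))
```

```text
t 3.53 pos [0.5896 0.1724 0.0794] jaw 36.63 q6 -0.41 tilt [-0.001 -1.    -0.   ] F [-4.8 -3.3  5.6] M [-0.498  0.986  0.056] w 0.156
travel [0.0012 0.0006 0.0016] twist y None
```

Request:
jog_arm(motion=[{"twist":[0,0.03,0],"travel":[-0.001,0,0.0008],"hand":1},{"twist":[0,0.075,0],"travel":[-0.001,0,0.0008],"hand":1},{"twist":[0,0.12,0],"travel":[-0.001,0,0.0008],"hand":1},{"twist":[0,0.165,0],"travel":[-0.001,0,0.0008],"hand":1},{"twist":[0,0.21,0],"travel":[-0.001,0,0.0008],"hand":1},{"twist":[0,0.255,0],"travel":[-0.001,0,0.0008],"hand":1},{"twist":[0,0.3,0],"travel":[-0.001,0,0.0008],"hand":1},{"twist":[0,0.345,0],"travel":[-0.001,0,0.0008],"hand":1},{"twist":[0,0.39,0],"travel":[-0.001,0,0.0008],"hand":1},{"twist":[0,0.4,0],"travel":[-0.001,0,0.0008],"hand":1}])

```text
time: 4.37
ee_pos: [0.5878, 0.1721, 0.0794]
tool_rot: [-1.569, 0.129, -0.124]
contact_force: [-7.6, -3.1, 8.1]
gripper_width: 0.155
```

Run:
```python
from h import *
go((.5896,.174,.079))
```

```text
t 4.37 pos [0.5878 0.1721 0.0794] jaw -9.22 q6 0.391 tilt [-0.003 -1.    -0.002] F [-7.6 -3.1  8.1] M [-0.606  1.538  0.063] w 0.155
travel [0.0018 0.0005 0.0027] twist y None
```

About 57.1 min now. I go to about 60.5, then in 0.08 rad steps while watching the moment.

Request:
jog_arm(motion=[{"twist":[0,0.04,0],"travel":[-0.0015,0,0],"hand":1},{"twist":[0,0.08,0],"travel":[-0.0015,0,0],"hand":1},{"twist":[0,0.12,0],"travel":[-0.0015,0,0],"hand":1},{"twist":[0,0.15,0],"travel":[-0.0015,0,0],"hand":1},{"twist":[0,0.15,0],"travel":[-0.0015,0,0],"hand":1},{"twist":[0,0.15,0],"travel":[-0.0015,0,0],"hand":1}])

```text
time: 4.87
ee_pos: [0.5871, 0.1723, 0.0794]
tool_rot: [-1.543, 0.36, -0.357]
contact_force: [-5.7, -3.6, 6.8]
gripper_width: 0.152
```

Run:
```python
from h import *
go(None)
a=env.camera("scene")[0]
cv2.imwrite("pics/z3.png",cv2.resize(a[215:285,335:415],(720,630)[:2] if 0 else (640,560),interpolation=cv2.INTER_CUBIC)[:,:,::-1])
```

```text
t 4.87 pos [0.5871 0.1723 0.0794] jaw -26.17 q6 0.687 tilt [-0.001 -1.    -0.002] F [-5.7 -3.6  6.8] M [-0.396  1.249 -0.028] w 0.152
```

View pics/z3.png

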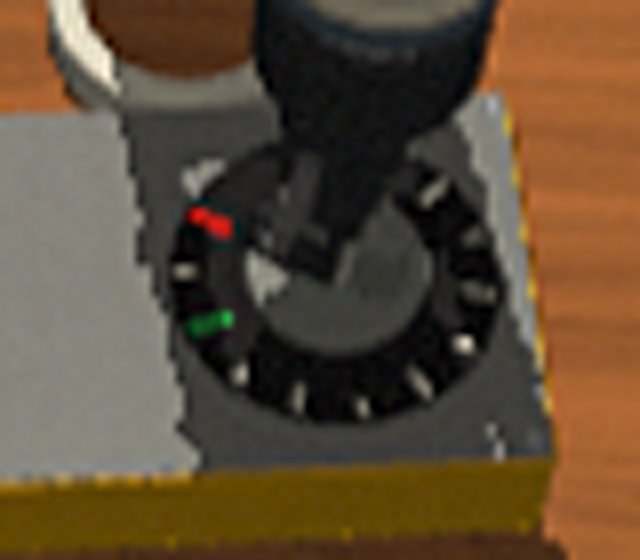

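The view shows the fingers closed on the bar and pointing at the red tick (210,220). Jaw at -26.2° gives about 60.5 min. Stepping on.

Request:
jog_arm(motion=[{"twist":[0,0.02,0],"travel":[-0.0008,0,0],"hand":1},{"twist":[0,0.04,0],"travel":[-0.0008,0,0],"hand":1},{"twist":[0,0.04,0],"travel":[-0.0008,0,0],"hand":1},{"twist":[0,0.04,0],"travel":[-0.0008,0,0],"hand":1}])

```text
time: 5.25
ee_pos: [0.5869, 0.1725, 0.0795]
tool_rot: [-1.531, 0.421, -0.42]
contact_force: [-4.9, -4.3, 5.1]
gripper_width: 0.155
```

```bash
python3 -c "
from h import *
go(None)"
```

```text
t 5.25 pos [0.5869 0.1725 0.0795] jaw -30.76 q6 0.768 tilt [-0.    -1.    -0.002] F [-4.9 -4.3  5.1] M [-0.532  0.948 -0.081] w 0.155
```

Request:
jog_arm(motion=[{"twist":[0,0,0],"travel":[0,0,0],"hand":1}])

```text
time: 5.33
ee_pos: [0.5869, 0.1725, 0.0795]
tool_rot: [-1.531, 0.421, -0.42]
contact_force: [-4.8, -3.5, 5.7]
gripper_width: 0.155
```

```bash
python3 -c "
from h import *
go(None)"
```

```text
t 5.33 pos [0.5869 0.1725 0.0795] jaw -30.75 q6 0.768 tilt [-0.    -1.    -0.002] F [-4.8 -3.5  5.7] M [-0.521  1.016 -0.053] w 0.155
```

Request:
jog_arm(motion=[{"twist":[0,0.02,0],"travel":[0,0,0],"hand":1},{"twist":[0,0.04,0],"travel":[0,0,0],"hand":1},{"twist":[0,0.04,0],"travel":[0,0,0],"hand":1},{"twist":[0,0.04,0],"travel":[0,0,0],"hand":1}])

```text
time: 5.67
ee_pos: [0.5868, 0.1726, 0.0794]
tool_rot: [-1.518, 0.484, -0.482]
contact_force: [-5.9, -3.6, 6.1]
gripper_width: 0.157
```

```bash
python3 -c "
from h import *
go(None)"
```

```text
t 5.67 pos [0.5868 0.1726 0.0794] jaw -35.33 q6 0.848 tilt [-0.    -1.    -0.002] F [-5.9 -3.6  6.1] M [-0.455  1.085  0.054] w 0.157
```

Request:
jog_arm(motion=[{"twist":[0,0.02,0],"travel":[0,0,0],"hand":1},{"twist":[0,0.03,0],"travel":[0,0,0],"hand":1},{"twist":[0,0.03,0],"travel":[0,0,0],"hand":1},{"twist":[0,0.03,0],"travel":[0,0,0],"hand":1}])

```text
time: 6.0
ee_pos: [0.5868, 0.1727, 0.0794]
tool_rot: [-1.507, 0.53, -0.529]
contact_force: [-4.9, -3.1, 5.9]
gripper_width: 0.153
```

```bash
python3 -c "
from h import *
go(None)"
```

```text
t 6.0 pos [0.5868 0.1727 0.0794] jaw -38.73 q6 0.907 tilt [-0.    -1.    -0.002] F [-4.9 -3.1  5.9] M [-0.421  0.975  0.213] w 0.153
```

The moment is rising, so the stop has been met. Smaller steps from here.

Request:
jog_arm(motion=[{"twist":[0,0.015,0],"travel":[0,0,0],"hand":1},{"twist":[0,0.015,0],"travel":[0,0,0],"hand":1},{"twist":[0,0.015,0],"travel":[0,0,0],"hand":1}])

```text
time: 6.25
ee_pos: [0.5867, 0.1728, 0.0794]
tool_rot: [-1.501, 0.553, -0.552]
contact_force: [-4.9, -3.3, 5.3]
gripper_width: 0.158
```

```bash
python3 -c "
from h import *
go(None)"
```

```text
t 6.25 pos [0.5867 0.1728 0.0794] jaw -40.44 q6 0.937 tilt [-0.    -1.    -0.002] F [-4.9 -3.3  5.3] M [-0.375  1.003  0.356] w 0.158
```

Slope is 5 N m/rad, so the grip is not slipping. One more 0.03 rad step, then hold.

Request:
jog_arm(motion=[{"twist":[0,0.015,0],"travel":[0,0,0],"hand":1},{"twist":[0,0.015,0],"travel":[0,0,0],"hand":1},{"twist":[0,0.015,0],"travel":[0,0,0],"hand":1},{"twist":[0,0.015,0],"travel":[0,0,0],"hand":1},{"twist":[0,0.015,0],"travel":[0,0,0],"hand":1}])

```text
time: 6.67
ee_pos: [0.5867, 0.1728, 0.0794]
tool_rot: [-1.495, 0.576, -0.575]
contact_force: [-5.2, -3.2, 5.4]
gripper_width: 0.154
```

```bash
python3 -c "
from h import *
go(None)"
```

```text
t 6.67 pos [0.5867 0.1728 0.0794] jaw -42.14 q6 0.967 tilt [-0.    -1.    -0.002] F [-5.2 -3.2  5.4] M [-0.311  1.051  0.428] w 0.154
```

Request:
jog_arm(motion=[{"twist":[0,0.012,0],"travel":[0,0,0],"hand":1},{"twist":[0,0.012,0],"travel":[0,0,0],"hand":1},{"twist":[0,0.012,0],"travel":[0,0,0],"hand":1}])

```text
time: 6.92
ee_pos: [0.5866, 0.1729, 0.0794]
tool_rot: [-1.49, 0.595, -0.593]
contact_force: [-5.7, -2.6, 6.5]
gripper_width: 0.161
```

```bash
python3 -c "
from h import *
go(None)
for i in range(8): env.camera('scene'); print(env.get_state()['moment'][2].round(3))"
```

```text
t 6.92 pos [0.5866 0.1729 0.0794] jaw -43.51 q6 0.991 tilt [-0.    -1.    -0.002] F [-5.7 -2.6  6.5] M [-0.31   1.068  0.561] w 0.161
0.527
0.487
0.513
0.545
0.546
0.562
0.525
0.481
```

The held twist averages 0.52 N m, so spring push is about 0.095 rad, for more than 0.4 s. Turning back to 50 min means jaw at about 25.9°.

Request:
jog_arm(motion=[{"twist":[0,-0.03,0],"travel":[0,0,0],"hand":1},{"twist":[0,-0.08,0],"travel":[0,0,0],"hand":1},{"twist":[0,-0.13,0],"travel":[0,0,0],"hand":1},{"twist":[0,-0.18,0],"travel":[0,0,0],"hand":1},{"twist":[0,-0.23,0],"travel":[0,0,0],"hand":1},{"twist":[0,-0.28,0],"travel":[0,0,0],"hand":1},{"twist":[0,-0.33,0],"travel":[0,0,0],"hand":1},{"twist":[0,-0.38,0],"travel":[0,0,0],"hand":1},{"twist":[0,-0.43,0],"travel":[0,0,0],"hand":1},{"twist":[0,-0.45,0],"travel":[0,0,0],"hand":1}])

```text
time: 8.15
ee_pos: [0.5884, 0.1721, 0.0794]
tool_rot: [-1.57, -0.115, 0.111]
contact_force: [1.7, -3.9, 2.4]
gripper_width: 0.158
```

```bash
python3 -c "
from h import *
go((.5872,.1728,.0794),25.9)"
```

```text
t 8.15 pos [0.5884 0.1721 0.0794] jaw 8.25 q6 0.086 tilt [ 0.002 -1.    -0.002] F [ 1.7 -3.9  2.4] M [-0.644 -0.147  0.004] w 0.158
travel [-0.0014  0.      0.001 ] twist y -0.154
```

Request:
jog_arm(motion=[{"twist":[0,-0.04,0],"travel":[0,0,0],"hand":1},{"twist":[0,-0.08,0],"travel":[0,0,0],"hand":1},{"twist":[0,-0.12,0],"travel":[0,0,0],"hand":1},{"twist":[0,-0.154,0],"travel":[0,0,0],"hand":1},{"twist":[0,-0.154,0],"travel":[0,0,0],"hand":1},{"twist":[0,-0.154,0],"travel":[0,0,0],"hand":1},{"twist":[0,-0.154,0],"travel":[0,0,0],"hand":1}])

```text
time: 8.73
ee_pos: [0.5891, 0.1723, 0.0794]
tool_rot: [-1.544, -0.354, 0.348]
contact_force: [5.7, -2.0, 1.4]
gripper_width: 0.153
```

Run:
```python
from h import *
go((.5872,.1728,.0794),25.9)
```

```text
t 8.73 pos [0.5891 0.1723 0.0794] jaw 25.61 q6 -0.217 tilt [ 0.003 -1.    -0.003] F [ 5.7 -2.   1.4] M [-0.55  -0.638 -0.001] w 0.153
travel [-0.0018  0.      0.0016] twist y -0.0025
```

Request:
jog_arm(motion=[{"twist":[0,0,0],"travel":[0,0,0],"hand":0},{"twist":[0,0,0],"travel":[0,0,0],"hand":0},{"twist":[0,0,0],"travel":[0,0,0],"hand":0},{"twist":[0,0,0],"travel":[0,0,0],"hand":0},{"twist":[0,0,0],"travel":[0,0,0],"hand":0},{"twist":[0,0,0],"travel":[0,-0.04,0],"hand":0},{"twist":[0,0,0],"travel":[0,-0.09,0],"hand":0},{"twist":[0,0,0],"travel":[0,-0.13,0],"hand":0},{"twist":[0,0,0],"travel":[0,-0.13,0],"hand":0},{"twist":[0,0,0],"travel":[0,-0.13,0],"hand":0}])

```text
time: 9.57
ee_pos: [0.5886, 0.1738, 0.1859]
tool_rot: [-1.542, -0.356, 0.347]
contact_force: [-0.3, 0.6, -0.0]
gripper_width: 0.999
```

Run:
```python
from h import *
go((.6048,.0285,.16))
```

```text
t 9.57 pos [0.5886 0.1738 0.1859] jaw 25.68 q6 -0.217 tilt [ 0.006 -1.    -0.001] F [-0.3  0.6 -0. ] M [0.007 0.049 0.002] w 0.999
travel [-0.0607  0.0322 -0.1724] twist y None
```

Request:
jog_arm(motion=[{"twist":[0,0,0],"travel":[-0.09,0,-0.234],"hand":1},{"twist":[0,0,0],"travel":[-0.09,0,-0.234],"hand":1},{"twist":[0,0,0],"travel":[-0.09,0,-0.234],"hand":1},{"twist":[0,0,0],"travel":[-0.09,0,-0.234],"hand":1},{"twist":[0,0,0],"travel":[-0.09,0,-0.234],"hand":1},{"twist":[0,0,0],"travel":[-0.09,0,-0.234],"hand":1},{"twist":[0,0,0],"travel":[-0.09,0,-0.234],"hand":1}])

```text
time: 10.15
ee_pos: [0.603, -0.0283, 0.1802]
tool_rot: [-1.541, -0.346, 0.351]
contact_force: [0.2, 0.5, 0.3]
gripper_width: 0.008
```

Run:
```python
from h import *
go((.6048,.0285,.12))
out=[]
for n,r in {"top":(235,300,200,265),"scene":(335,408,215,290)}.items():
    im=env.camera(n)[0]; np.save(f"/tmp/{n}1.npy",im)
    for k,a,c in blobs(im,*r): print(n,k,a,c.round(1),ray(n,c,.103 if k=="orange" else .062)[0].round(4))
    out.append(cv2.resize(im[r[2]:r[3],r[0]:r[1]],(400,400),interpolation=cv2.INTER_CUBIC))
cv2.imwrite("pics/z4.png",np.hstack(out)[:,:,::-1])
```

```text
t 10.15 pos [ 0.603  -0.0283  0.1802] jaw 25.47 q6 -0.548 tilt [-0.003 -1.     0.002] F [0.2 0.5 0.3] M [-0.003 -0.005  0.003] w 0.008
travel [0.0328 0.0753 0.063 ] twist y None
top green 15 [275.3 227.6] [0.6111 0.1292 0.062 ]
top red 11 [275.8 240.4] [0.5707 0.1274 0.062 ]
top orange 1053 [257.2 227.3] [0.6075 0.1809 0.103 ]
top orange 4 [269.5 230. ] [0.5991 0.1432 0.103 ]
top orange 8 [263.6 231.1] [0.5956 0.1612 0.103 ]
scene green 17 [360.4 254.9] [0.6099 0.13   0.062 ]
scene red 16 [360.8 242.2] [0.5691 0.1301 0.062 ]
scene orange 176 [357.6 218.6] [0.517 0.118 0.103]
scene orange 894 [395.  243.1] [0.5908 0.2213 0.103 ]
scene orange 10 [373.8 243. ] [0.5935 0.1636 0.103 ]
scene orange 3 [367.7 250.7] [0.6183 0.1472 0.103 ]
```

View pics/z4.png

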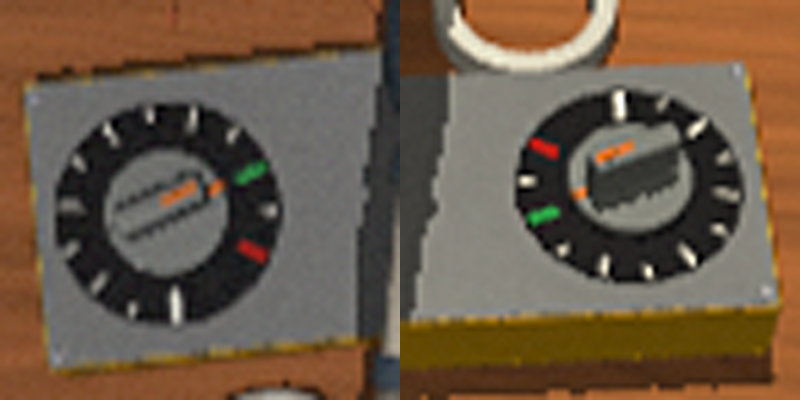

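```bash
cat > rect.py <<'E'
from h import *
def rectify(n,im,c,z,yaw,half=.04,px=10):  # px per mm; +u = green direction at -70deg+yaw
    N=int(2*half*1000*px/2); g=(np.arange(N)/N-.5)*2*half
    U,V=np.meshgrid(g,-g); a=np.radians(-70)+yaw; d=np.array([np.cos(a),np.sin(a)]); e=np.array([-d[1],d[0]])
    W=np.dstack([c[0]+U*d[0]+V*e[0],c[1]+U*d[1]+V*e[1],np.full_like(U,z)]).reshape(-1,3)
    m=env.camera_model(n); uv=cv2.projectPoints(W,m["rvec"],m["tvec"],np.array([[m["fx"],0,m["cx"]],[0,m["fy"],m["cy"]],[0,0,1]]),None)[0].reshape(N,N,2).astype(np.float32)
    return cv2.remap(im,uv,None,cv2.INTER_CUBIC)
def centre(n,im,c0,yaw):
    # white/coloured ticks on black annulus -> circle centre at z=.062 from angle-labelled ticks
    m=env.camera_model(n); pts=[];mod=[]
    h=cv2.cvtColor(im,cv2.COLOR_RGB2HSV)
    for k in range(0,13):
        a=np.pi+yaw-k*5*np.pi/36; p=np.array([*(np.array(c0)+.048*np.array([np.cos(a),np.sin(a)])),.062])
        uv=cv2.projectPoints(p[None],m["rvec"],m["tvec"],np.array([[m["fx"],0,m["cx"]],[0,m["fy"],m["cy"]],[0,0,1]]),None)[0].ravel()
        u,v=np.round(uv).astype(int); w=np.maximum(im[v-4:v+5,u-4:u+5].max(-1).astype(float)-70,0)
        yy,xx=np.mgrid[v-4:v+5,u-4:u+5]; w*=((xx-uv[0])**2+(yy-uv[1])**2<16)
        if w.sum()>200: q=ray(n,((w*xx).sum()/w.sum(),(w*yy).sum()/w.sum()),.062)[0]; pts.append(q[:2]); mod.append(p[:2]-c0)
    M,_=cv2.estimateAffinePartial2D(np.array(mod),np.array(pts),ransacReprojThreshold=.0015)
    return M[:,2],yaw+np.arctan2(M[1,0],M[0,0]),np.hypot(*M[:,0]),len(pts)
if __name__=="__main__":
    out=[]
    for n in("top","scene"):
        im=np.load(f"/tmp/{n}1.npy"); c,y,s,k=centre(n,im,(.5893,.1727),.102); print(n,c.round(4),"yaw",np.degrees(y).round(2),"scale",s.round(3),k)
        for kk,a,b in blobs(im,*((235,300,200,265) if n=="top" else (335,408,215,290))):
            if kk=="orange" and a<20:
                z=.103 if a>6 else .0715; r=ray(n,b,z)[0][:2]-c; print("  orange",a,"z",z,"r mm",(1e3*np.hypot(*r)).round(1),"minutes",((180+np.degrees(y)-np.degrees(np.arctan2(r[1],r[0])))/5).round(2))
        o=rectify(n,im,c,.103,y); cv2.line(o,(0,60),(399,60),(255,0,255),1); cv2.line(o,(0,340),(399,340),(255,0,255),1); out.append(o)
    cv2.imwrite("pics/z5.png",np.hstack(out)[:,:,::-1])
E
python3 rect.py
```

```text
top [0.5901 0.1718] yaw 6.19 scale 1.107 13
  orange 4 z 0.0715 r mm 28.2 minutes 50.02
  orange 8 z 0.103 r mm 12.0 minutes 49.75
scene [0.59   0.1745] yaw 6.59 scale 1.039 13
  orange 10 z 0.103 r mm 11.4 minutes 51.78
  orange 3 z 0.0715 r mm 27.3 minutes 50.79
```

View pics/z5.png

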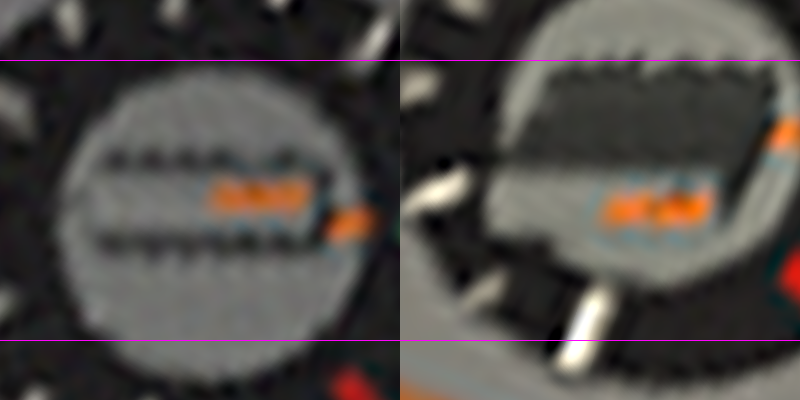

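Rectified so that the green direction is horizontal, the bar edges run horizontal in both views: top at y≈160 and 243, scene at y≈165. So the dial stands at 50 within about 0.4 min, matching the tool's angle (50.05). The orange mark taken radially gives 49.75 to 51.8, but a 1–2 mm offset at that radius accounts for the spread. Now the button.

Request:
jog_arm(motion=[{"twist":[0,0,0],"travel":[0.0328,0.03,0.063],"hand":1},{"twist":[0,0,0],"travel":[0.0328,0.06,0.063],"hand":1},{"twist":[0,0,0],"travel":[0.0328,0.08,0.063],"hand":1},{"twist":[0,0,0],"travel":[0.0328,0.08,0.063],"hand":1},{"twist":[0,0,0],"travel":[0.0328,0.08,0.063],"hand":1}])

```text
time: 10.67
ee_pos: [0.6045, 0.0318, 0.117]
tool_rot: [-1.541, -0.351, 0.356]
contact_force: [-0.6, -0.2, -0.1]
gripper_width: 0.0
```

Run:
```python
from h import *
go((.6045,.0285,.083))
```

```text
t 10.67 pos [0.6045 0.0318 0.117 ] jaw 25.81 q6 -0.454 tilt [-0.003 -1.     0.001] F [-0.6 -0.2 -0.1] M [-0.081 -0.013 -0.035] w 0.0
travel [-0.0017  0.0425 -0.0038] twist y None
```

Request:
jog_arm(motion=[{"twist":[0,0,0],"travel":[-0.0017,0.02,-0.0038],"hand":1},{"twist":[0,0,0],"travel":[-0.0017,0.035,-0.0038],"hand":1},{"twist":[0,0,0],"travel":[-0.0017,0.042,-0.0038],"hand":1},{"twist":[0,0,0],"travel":[-0.0017,0.042,-0.0038],"hand":1},{"twist":[0,0,0],"travel":[-0.0017,0.042,-0.0038],"hand":1}])

```text
time: 11.08
ee_pos: [0.6056, 0.0268, 0.085]
tool_rot: [-1.542, -0.351, 0.351]
contact_force: [-0.1, 0.3, 1.1]
gripper_width: 0.002
```

Request:
jog_arm(motion=[{"twist":[0,0,0],"travel":[0,0.0035,0],"hand":1},{"twist":[0,0,0],"travel":[0,0.0035,0],"hand":1},{"twist":[0,0,0],"travel":[0,0.0035,0],"hand":1}])

```text
time: 11.33
ee_pos: [0.6057, 0.0269, 0.0824]
tool_rot: [-1.542, -0.352, 0.351]
contact_force: [0.3, 0.4, -0.0]
gripper_width: 0.001
```

Request:
jog_arm(motion=[{"twist":[0,0,0],"travel":[0,0.0025,0],"hand":1},{"twist":[0,0,0],"travel":[0,0.0025,0],"hand":1},{"twist":[0,0,0],"travel":[0,0.0025,0],"hand":1}])

```text
time: 11.58
ee_pos: [0.6059, 0.0269, 0.0805]
tool_rot: [-1.542, -0.352, 0.35]
contact_force: [1.2, 0.3, 2.7]
gripper_width: -0.0
```

Request:
jog_arm(motion=[{"twist":[0,0,0],"travel":[0,0.004,0],"hand":1},{"twist":[0,0,0],"travel":[0,0.004,0],"hand":1},{"twist":[0,0,0],"travel":[0,0.004,0],"hand":1}])

```text
time: 11.83
ee_pos: [0.606, 0.0269, 0.0772]
tool_rot: [-1.542, -0.352, 0.35]
contact_force: [0.5, -0.3, 4.6]
gripper_width: 0.004
```

Request:
jog_arm(motion=[{"twist":[0,0,0],"travel":[0,0.0025,0],"hand":1},{"twist":[0,0,0],"travel":[0,0.0025,0],"hand":1},{"twist":[0,0,0],"travel":[0,0.0025,0],"hand":1}])

```text
time: 12.08
ee_pos: [0.606, 0.0269, 0.076]
tool_rot: [-1.543, -0.353, 0.35]
contact_force: [-1.0, 0.6, 6.9]
gripper_width: -0.004
```

Request:
jog_arm(motion=[{"twist":[0,0,0],"travel":[0,0.0015,0],"hand":1},{"twist":[0,0,0],"travel":[0,0.0015,0],"hand":1},{"twist":[0,0,0],"travel":[0,0.0015,0],"hand":1}])

```text
time: 12.33
ee_pos: [0.6061, 0.0269, 0.0759]
tool_rot: [-1.543, -0.353, 0.35]
contact_force: [-3.9, -1.1, 13.0]
gripper_width: -0.0
```

The force climbs steeply and z has stopped at 0.0759, so the button is fully in. Lifting off.

Request:
jog_arm(motion=[{"twist":[0,0,0],"travel":[0,0,0],"hand":1},{"twist":[0,0,0],"travel":[0,-0.02,0],"hand":1},{"twist":[0,0,0],"travel":[0,-0.06,0],"hand":1},{"twist":[0,0,0],"travel":[0,-0.11,0],"hand":1},{"twist":[0,0,0],"travel":[0,-0.14,-0.05],"hand":1},{"twist":[0,0,0],"travel":[0,-0.14,-0.1],"hand":1},{"twist":[0,0,0],"travel":[0,-0.14,-0.15],"hand":1},{"twist":[0,0,0],"travel":[0,-0.14,-0.15],"hand":1},{"twist":[0,0,0],"travel":[0,-0.14,-0.15],"hand":1}])

```text
time: 13.08
ee_pos: [0.6574, -0.0835, 0.183]
tool_rot: [-1.541, -0.346, 0.351]
contact_force: [-1.1, 0.9, -0.0]
gripper_width: -0.002
```

Run:
```python
from h import *
from rect import rectify
go(None); out=[]
for n,yc in(("top",(.5901,.1718)),("scene",(.59,.1745))):
    im=env.camera(n)[0]; out+= [rectify(n,im,yc,.103,np.radians(6.1))]
    if n=="top": full=im
    else: s2=im
cv2.imwrite("pics/z6.png",np.vstack([cv2.resize(np.hstack(out),(700,350)),np.hstack([cv2.resize(full[150:330,120:400],(350,225)),cv2.resize(s2[150:330,200:480],(350,225))])])[:,:,::-1])
d=[np.abs(a.astype(int)-np.load(f"/tmp/{n}1.npy")).max(-1) for n,a in(("top",full),("scene",s2))]
print((d[0][215:255,242:282]>40).sum(),(d[1][230:270,350:402]>40).sum())
```

```text
t 13.08 pos [ 0.6574 -0.0835  0.183 ] jaw 25.48 q6 -0.622 tilt [-0.003 -1.     0.002] F [-1.1  0.9 -0. ] M [ 0.032 -0.04   0.02 ] w -0.002
0 0
```

View pics/z6.png

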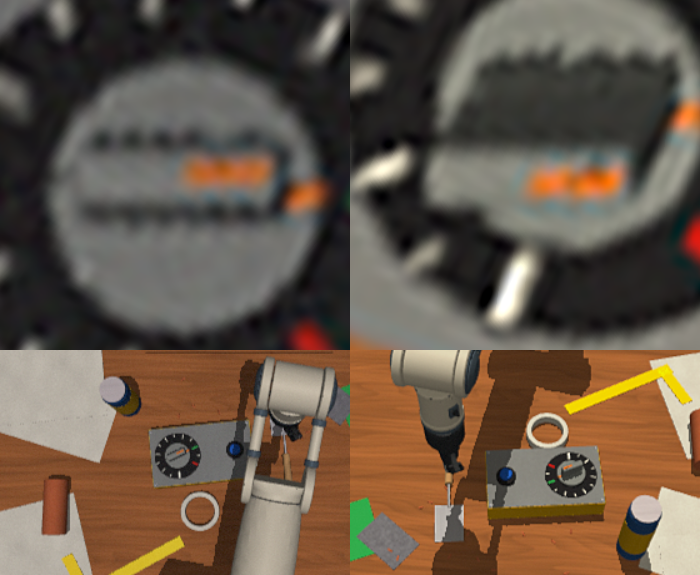

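The dial is unchanged, with the bar still along the green direction (y≈140–215 in the top crop). The button is up at (235,450) in the lower left, the bystanders are in place and the arm is clear. Handing in.

```bash
python3 -c "
from cell import env
print(env.close_job())"
```

```text
the job is handed in; nothing more can be done
None
```

The oven timer is set to 50 minutes, the start button has been pressed and released, and I handed the job in at about 13 s of robot time. No verdict was reported.

- **End stop:** I wound the dial past 60 until it met the spring. The twist averaged 0.52 N m for over 0.4 s, about 0.095 rad of spring push against the 0.16 rad limit.
- **Back to 50:** The tool angle puts the dial at about 50.05 min. The bar lines up with the green mark in both camera views, within roughly 0.4 min.
- **Start button:** It bottomed out under 13 N, then I lifted clear. It looks up again in the last picture.
- **Last checks:** The dial looked the same in pictures taken before and after the press. The can, tape, scraper and clay are where they were in the last picture. The H-profile and sanding block were outside that crop, but the arm never went near them.

**Check that disagreed:** reading the dial from the orange mark's distance off centre gave 49.75 to 51.8 min, and the 51.8 would be out of tolerance. At that small radius a 1–2 mm camera offset shifts the reading by a minute or more, so I relied on the bar's direction and the tool angle.

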